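Set the stirrer speed and start it

TASK

Get the conical flask stirring: with a fingertip, push the speed lever that belongs to the flask's place on the two-place stirrer clockwise, click by click, until it rests at speed 5 (the fifth click position counted from off, the red dot), without running past it. Then press the green start button fully down and let it come up again. Only touch and push, lift nothing, and leave the other speed lever, the glassware and everything else where it is.

Things in the scene. Friction and masses are not known exactly. Their poses are not given: they have to be found in the camera images.
- stirrer: fixed two-place magnetic stirrer, white housing, grey deck, 300 x 360 x 75 mm (x, y, z). Origin: underside centre, on the bench; x points from the control side (nearer the robot) to the plates, y left, z up. At the front a dark panel with two black speed levers and a green button; at the back two round plates, 124 mm wide, 8 mm above the deck. The left lever serves the left (+y) plate, the right the right.
- speed_left (a joint): left speed lever: angle in rad, clockwise from above positive. 7 click positions 0.5236 rad (30 deg) apart: 0 off, 0.524 speed 1, 1.047, 1.571, 2.094, 2.618 speed 5, 3.142 speed 6. At q the bar points 90 deg - q from the stirrer's +x axis (off: +y; speed 6: -y). A spring detent holds each click; pushed over halfway to the next, the lever snaps on into it. Starts at off, speed 1, 2 or 3.
- speed_right (a joint): right speed lever: angle in rad, clockwise from above positive. 7 click positions 0.5236 rad (30 deg) apart: 0 off, 0.524 speed 1, 1.047, 1.571, 2.094, 2.618 speed 5, 3.142 speed 6. At q the bar points 90 deg - q from the stirrer's +x axis (off: +y; speed 6: -y). A spring detent holds each click; pushed over halfway to the next, the lever snaps on into it. Starts at off, speed 1, 2 or 3.
- speed_left_axis (a point): on the deck (75 mm above the bench) on the vertical axis of the left lever, x = -75, y = +100 mm in the stirrer's frame. Lever: bar 12 mm wide, from 8 mm behind to 52 mm ahead of the axis, 8 to 34 mm above the deck. Hub: radius 25 mm up to 11 mm, 15 mm up to 33 mm. Push the bar's side 35 to 50 mm out, along the arc; about 3 N carries it over a click.
- speed_right_axis (a point): the same for the right lever, at x = -75, y = -100 mm in the stirrer's frame. Round each axis, at 63 mm, an arc of seven flat dots marks the clicks: red = off, then white dots that grow from speed 1 to speed 6
- speed_left_tip (a point): outer end of the left lever (white line along its top), top of the bar, 52 mm from the axis and 34 mm above the deck
- speed_right_tip (a point): the same for the right lever
- start (a joint): the green start button: 0 up, 0.006 m fully pressed (0.0045 counts as pressed); spring-loaded, about 4 N at the bottom, comes up by itself
- start_top (a point): centre of the top face of the green button (28 mm wide), at x = -112, y = 0 mm in the stirrer's frame; press straight down
- flask: conical flask, clear glass with orange contents, 86 mm wide at the base, 135 mm high, 0.11 kg, loose, on one of the two plates (differs from run to run: in the stirrer's frame x = 82, y = +90 or -90 mm, give or take 8 mm). Origin: underside centre
- beaker: small glass beaker, 51 mm wide, 60 mm high, loose, standing on the other plate; leave alone. Origin: centre of its underside
- cup: small grey-white plastic cup, 47 mm wide, 46 mm high, on the bench to the right; leave alone. Origin: underside centre
- vial: white vial with black cap, 36 mm wide, 78 mm high, on the bench to the right; leave alone. Origin: underside centre
- cork: cork, 26 mm wide and high, on the bench to the left; leave alone. Origin: underside centre
- measure: conical measuring glass, 43 mm wide, 76 mm high, on the bench to the left; leave alone. Origin: underside centre
- jar: cream jar with blue cap, 58 mm wide, 118 mm high, on the bench to the left; leave alone. Origin: underside centre
Mind the look-alikes: they are no part of the job. What is shaped like the flask but purple or yellow is not meant.

How it is judged:
By the outcome, as a careful person would: the job done as asked, in the order asked, and still so for the second after the job is handed in, with the robot touching nothing.
It also fails if it takes over 54 s, if anything falls off the work surface, if the arm or the gripper's body presses on something with over 40 N, if the wrist force passes 120 N, or if a joint passes its speed limit or range.

ROBOT

A 7-joint arm with a two-finger parallel gripper is mounted at the origin on a cart in front of the work surface, level with it; the furniture and walls round the work are solid. World frame = base frame: x ahead of the robot, y to its left, z up, the work surface at z = 0. Lengths are in mm, angles in rad, forces in N, time in s.
With the tool pointing down it reaches from about 400 to 900 mm from the base axis. Payload 5.5 kg.
Tool frame: the origin (TCP) lies between the finger pads; the fingertips stand r.tcp_to_tips ahead of it and the grasp point (between the pads) lies 8 mm behind it (r.tcp_to_tips is the distance from the TCP to the fingertips, in mm); z points along the fingers, y is the line along which they close (so a half turn about z gives the same grasp; the last joint's range is limited). The gripper opens to 92 mm and grips with 3 to 60 N. Pads are 19 mm wide; open, the fingers measure 130 mm over their backs; the gripper's body (75 mm by 190 mm) begins 47 mm behind the grasp point.
Start: joints at [-0.883, 0.501, -0.427, 1.55, 0.221, 1.138, -0.21], TCP at [267.854, 592.245, 237.729] pointing down, gripper open.
Joint ranges: [-2.88, 2.88], [-0.31, 2.03], [-1.54, 1.56], [0.2, 2.42], [-1.41, 4.55], [0.19, 2.02], [-2.57, 2.57]. Speed limits (rad/s): [2.57, 2.57, 3.14, 3.14, 3.14, 3.14, 3.14].

INTERFACE

Orientations are given as a 3x3 rotation matrix whose columns are the frame's x, y, z axes.
In Python, from workcell import r, viewer gives the robot as it stands. The module is installed in compiled form; this text tells all that it offers.
- The arm moves only by the shell command python3 -m creep 'ROWS' [FORCE]. ROWS is JSON, a list of rows, each a list of 7 numbers: the turn, a rotation vector about the tool's x, y, z in units of 8 degrees (1.0 is 8 degrees), then the shift along the tool's x, y, z in units of 25 mm (1.0 is 25 mm), then the finger opening in mm, from 0 to 91.8. A call has exactly 10 rows; each row is the pose to reach, as a shift and turn from the pose commanded when the call began, along the tool's axes at that moment; what a row does not reach only later rows make up. A row lasts 1/10 s, in which the tool goes at most 50 mm and 8.59 degrees, less where a joint would pass 70% of its speed; a pose out of reach is approached as far as the arm can. A call with a gripper value outside its range is refused whole. The fingers move at their own pace and stop on an object; FORCE is the grip in N (left out, the last holds). Time passes only in rows, so rows that repeat a pose let the fingers close, or fill a call up. It gives the time, the measured TCP pose, the force, the opening and the grip force at its end, in the units of the state.
- r.sense(): the state, without advancing time (a new reading comes with each control period).
- viewer.read_camera(name): name is "side" or "top"; returns a dict with "frame" (384x512x3 uint8, blue, green, red), "vertical_fov" (degrees; the focal length in pixels is half the picture's height over the tangent of half this angle, whatever the lens; pixels are square), "cx", "cy" (the principal point, pixels), "D" ([k1, k2, p1, p2, k3] as OpenCV has them; the pictures are not rectified), "eye" and "orientation" of the camera in the world. Camera axes: x right, y down, z forward; pixel columns grow to the right and rows downward; lengths in mm; the calibration is good to about 2 mm. A picture is of the moment at which its call begins. There is no depth.
- r.finish_job(): hands the job in; it is judged then, once.
The state is a dict: "t": time; "joint_positions": joint angles; "dq": joint speeds; "joint_torque": joint torques, N m; "tool_pos": TCP position; "tool_rot": TCP orientation; "force": force on the tool from outside, world axes, zero at the start; "wrist_torque": the same for the moment, N m; "gripper_width": opening from 0.0 (shut) to 1.0 (fully open); "finger_force": force on a finger pad.
Only numpy, scipy, OpenCV 4.12 (cv2) and the standard library are available. Lean on these libraries where they do the work, as an engineer would, in place of code of your own. Each camera call takes 0.05 s, during which the arm holds its last target. There are 200 camera calls.

## Working session

There is one attempt and no reset: what is moved stays moved. The work goes in short steps, Python scripts to look and compute and a shell command to move; the robot and the scene stay as the last step left them, time stands still between calls to the robot, and variables do not carry over. Pictures are saved under pics/ and viewed, at most 10 in all, crops included, and the job is handed in when it is done.

```bash
mkdir -p pics; cat > h.py <<'E'
import numpy as np, cv2
from workcell import r, viewer
def cam(n):
    c=viewer.read_camera(n); c={**c}; f=c["frame"]; h,w=f.shape[:2]
    fl=h/2/np.tan(np.radians(c["vertical_fov"])/2)
    c["K"]=np.array([[fl,0,c["cx"]],[0,fl,c["cy"]],[0,0,1]]); c["Dn"]=np.array(c["D"],float)
    c["R"]=np.array(c["orientation"]); c["e"]=np.array(c["eye"],float); return c
def ray(c,uv):
    p=cv2.undistortPoints(np.array([[uv]],float),c["K"],c["Dn"])[0,0]
    return c["R"]@np.array([p[0],p[1],1])
def onz(c,uv,z):
    d=ray(c,uv); return c["e"]+d*(z-c["e"][2])/d[2]
def proj(c,P):
    R=c["R"].T; return cv2.projectPoints(np.array(P,float).reshape(-1,1,3),cv2.Rodrigues(R)[0],-R@c["e"],c["K"],c["Dn"])[0][:,0]
E
python3 - <<'E'
from h import *
s=r.sense();print(s["t"],s["tool_pos"],np.round(s["tool_rot"],3).tolist(),r.tcp_to_tips,s["gripper_width"])
for n in("top","side"):
    c=cam(n);cv2.imwrite(f"pics/{n}0.png",cv2.resize(c["frame"],(768,576)));print(n,c["e"],np.round(c["R"],2).tolist(),c["K"][0,0])
E
```

```text
0.0 [267.65019252 591.59910158 236.66024829] [[-0.911, 0.412, -0.001], [0.412, 0.911, -0.002], [0.0, -0.002, -1.0]] 11.0 1.0034312425820815
top [ 358.66316255   56.19503424 1214.86671687] [[-0.03, -0.99, 0.12], [-1.0, 0.03, 0.01], [-0.01, -0.12, -0.99]] 437.9464987291981
side [  98.18974195 1029.05623491 1043.89978036] [[-0.93, -0.22, 0.28], [-0.36, 0.62, -0.7], [-0.02, -0.75, -0.66]] 440.8114428020976
```

View pics/top0.png

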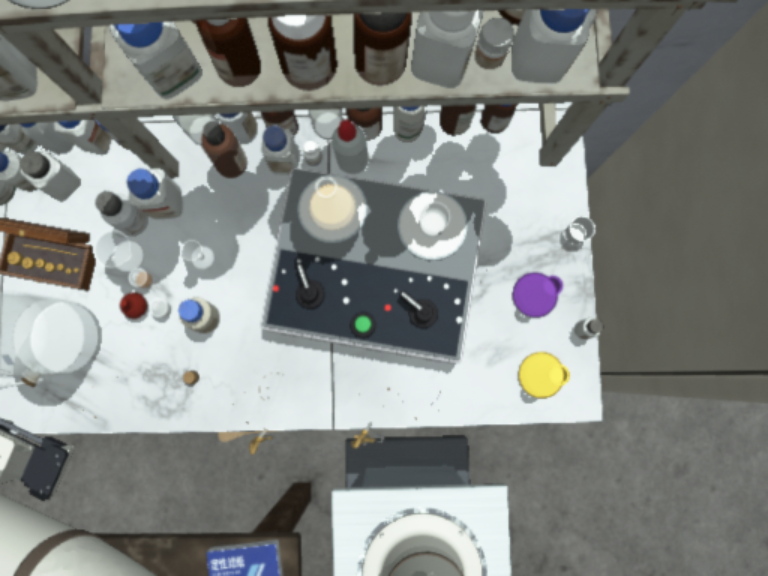

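View pics/side0.png

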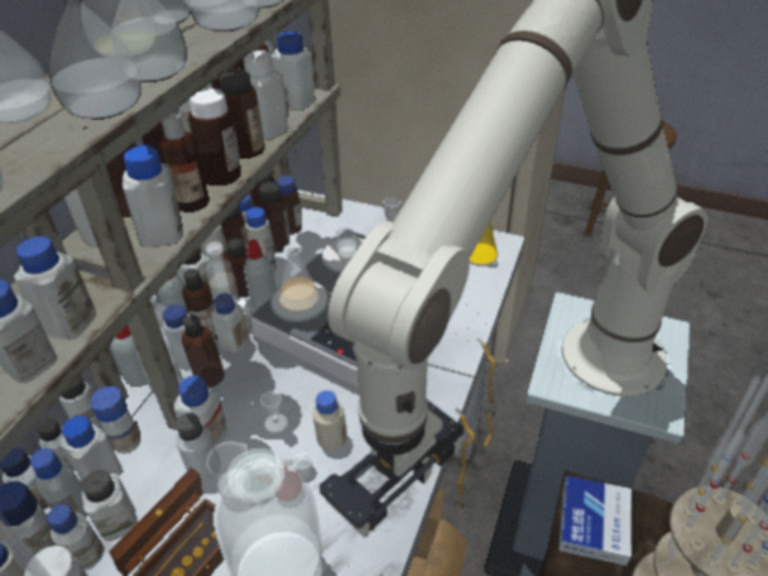

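The flask with orange contents stands on the left plate (332,208 in the doubled-up top view). The left lever has its axis near (310,293) and its tip near (299,262). The red dots are at (276,288) and (388,307), and the green button is at (363,324).

```bash
python3 - <<'E'
from h import *
c=cam("top");f=c["frame"];hsv=cv2.cvtColor(f,cv2.COLOR_BGR2HSV)
def blobs(m,box):
    x0,y0,x1,y1=box;k=np.zeros_like(m);k[y0:y1,x0:x1]=m[y0:y1,x0:x1]
    n,_,st,ce=cv2.connectedComponentsWithStats(k);return [(int(st[i,4]),ce[i]) for i in range(1,n)]
box=(172,160,316,240)
red=cv2.inRange(hsv,(0,120,80),(8,255,255))|cv2.inRange(hsv,(172,120,80),(180,255,255))
gr=cv2.inRange(hsv,(45,120,60),(85,255,255))
wh=cv2.inRange(hsv,(0,0,150),(180,60,255))
R=[b for b in blobs(red,box) if b[0]>=3];G=[b for b in blobs(gr,box) if b[0]>20]
print(R,G)
R.sort(key=lambda b:b[1][0]); a,b=[onz(c,x[1],75) for x in (R[0],R[-1])]
y=(a-b)[:2];print("sep",np.linalg.norm(y));y/=np.linalg.norm(y);x=np.array([y[1],-y[0]])
O=(a+b)[:2]/2-63*y+75*x;print("O",O,"yaw",np.degrees(np.arctan2(x[1],x[0])))
g=onz(c,G[0][1],83)[:2]; print("btn stirrer frame",(g-O)@x,(g-O)@y,g)
for s in(1,-1):
    A=O-75*x+100*s*y;print("axis",A)
for n,bb in blobs(wh,box):
    for z in (75,109):
        p=onz(c,bb,z)[:2]-O;sx,sy=p@x,p@y
        s=1 if sy>0 else -1
        dx,dy=sx+75,sy-100*s
        if z==75:o=(n,s,round(np.hypot(dx,dy),1),round(90-np.degrees(np.arctan2(dy,dx)),1))
        else:print(o,round(np.hypot(dx,dy),1),round(90-np.degrees(np.arctan2(dy,dx)),1))
cr=cv2.resize(f[120:245,165:325],(800,600)[:2] and (768,600),interpolation=cv2.INTER_CUBIC);cv2.imwrite("pics/crop.png",cr)
np.savez("st.npz",O=O,x=x,y=y)
E
```

```text
[(16, array([183.5, 192. ])), (19, array([258.        , 204.78947368]))] [(100, array([241.42, 215.69]))]
sep 199.11227412255337
O [552.63561059  68.84296364] yaw -11.398242585085255
btn stirrer frame -111.04074827580287 0.8618185427597211 [443.95521155  91.63246498]
axis [498.87754511 181.69273278]
axis [459.35209056 -14.36271459]
(1080, 1, np.float64(67.5), np.float64(-38.0)) 64.3 -42.9
(93, 1, np.float64(112.4), np.float64(127.5)) 109.2 130.4
(1501, -1, np.float64(77.7), np.float64(110.4)) 71.7 110.2
(24, 1, np.float64(35.5), np.float64(56.6)) 29.2 60.3
(10, 1, np.float64(63.5), np.float64(119.5)) 61.1 124.7
(4, 1, np.float64(64.0), np.float64(30.3)) 56.6 29.7
(6, -1, np.float64(64.2), np.float64(60.4)) 60.1 57.6
(8, -1, np.float64(64.3), np.float64(89.9)) 59.0 88.5
(14, 1, np.float64(63.2), np.float64(149.4)) 63.7 154.1
(11, -1, np.float64(63.1), np.float64(119.6)) 57.6 120.0
(1, 1, np.float64(69.1), np.float64(-0.9)) 62.7 -4.1
(4, -1, np.float64(62.9), np.float64(30.3)) 60.7 26.9
(29, -1, np.float64(31.5), np.float64(37.8)) 29.9 31.0
(15, 1, np.float64(63.3), np.float64(179.5)) 65.9 182.5
(13, -1, np.float64(63.5), np.float64(149.7)) 58.7 151.8
(69, 1, np.float64(84.3), np.float64(238.5)) 87.1 237.1
(125, -1, np.float64(76.9), np.float64(-69.3)) 78.3 -69.2
(84, 1, np.float64(128.1), np.float64(228.6)) 129.8 228.1
(2, -1, np.float64(91.6), np.float64(229.0)) 90.5 231.1
```

View pics/crop.png

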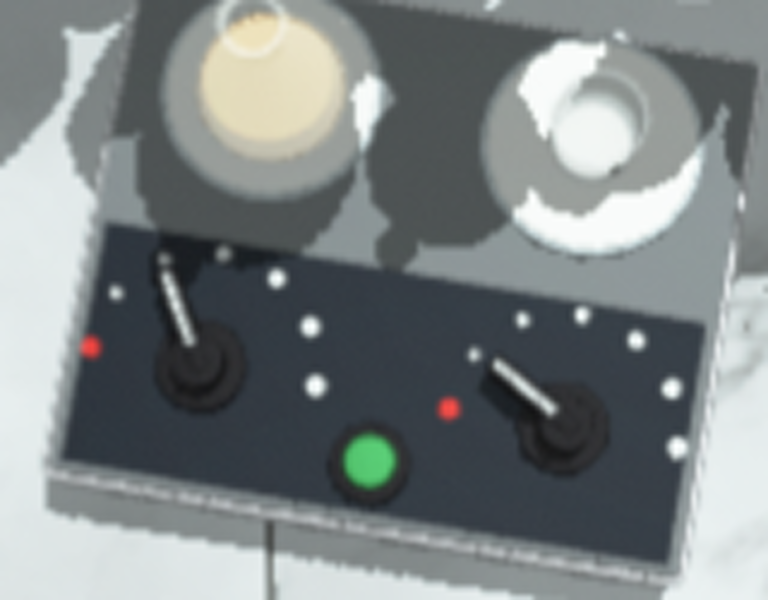

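The left lever is at speed 2 (about 60°), so it needs three clicks. The stirrer pose checks out: dot separation is 199 mm and the dots come out at multiples of 30°. I'll approach with the fingers closed and aligned to the stirrer's y axis.

```bash
cat >> h.py <<'E'
S=np.load("st.npz") if __import__("os").path.exists("st.npz") else None
def toW(sx,sy): return S["O"]+sx*S["x"]+sy*S["y"]
def units(W,s=None):
    s=s or r.sense(); return np.round(np.array(s["tool_rot"]).T@(np.array(W)-s["tool_pos"])/25,2)
def P(q,gap,rad,hx=9.5,hy=19):  # stirrer-frame finger centre for corner contact on the bar's pushing side
    f=np.radians(90-q);u=np.array([np.cos(f),np.sin(f)]);n=np.array([-np.sin(f),np.cos(f)])
    c=np.array([-75,100])+rad*u+(6+gap)*n
    return c+np.array([hx*(-1 if q<90 else 1),hy])
def where():
    s=r.sense();p=np.array(s["tool_pos"]);d=p[:2]-S["O"];print("t",round(s["t"],2),"stirrer xy",np.round([d@S["x"],d@S["y"]],1),"z",round(p[2],1),"F",np.round(s["force"],1),"yaw err",round(float(np.degrees(np.arctan2(*(np.array(s["tool_rot"])[:2,1]@np.c_[S["x"],S["y"]])))),2));return s
E
python3 - <<'E'
from h import *
s=where();p=P(60,15,43);print(p);print(units([*toW(*p),236.7],s),units([*toW(*p),106],s))
E
```

```text
t 0.15 stirrer xy [-382.7  456.3] z 236.9 F [ 0.5  0.3 -0.1] yaw err 12.94
[-57.76090764 158.68653348]
[-15.33  -8.69   0.02] [-15.33  -8.68   5.25]
```

```bash
python3 -m creep '[[0,0,-0.2,-1.7,-1.0,0,0],[0,0,-0.4,-3.4,-1.9,0,0],[0,0,-0.6,-5.1,-2.9,0,0],[0,0,-0.8,-6.8,-3.9,0,0],[0,0,-1.0,-8.5,-4.8,0,0],[0,0,-1.2,-10.2,-5.8,0,0],[0,0,-1.4,-11.9,-6.8,0,0],[0,0,-1.6,-13.6,-7.7,0,0],[0,0,-1.6,-15.0,-8.5,0,0],[0,0,-1.6,-15.3,-8.7,0,0]]' 20
python3 - <<'E'
from h import *
s=where();p=P(60,15,43);print(units([*toW(*p),106],s))
E
```

```text
t: 1.15
tool_pos: [530.2, 229.9, 237.2]
tool_rot: [[-0.978, 0.209, 0.001], [0.209, 0.978, -0.003], [-0.001, -0.003, -1.0]]
force: [0.6, -0.8, 0.4]
gripper_width: 0.18
finger_force: 0.0
t 1.15 stirrer xy [-53.9 153.4] z 237.2 F [ 0.6 -0.8  0.4] yaw err 0.64
[0.17 0.22 5.25]
```

```bash
python3 -m creep '[[0,0,0,0.1,0.2,0.6,0],[0,0,0,0.1,0.2,1.2,0],[0,0,0,0.1,0.2,1.8,0],[0,0,0,0.1,0.2,2.4,0],[0,0,0,0.1,0.2,3.0,0],[0,0,0,0.1,0.2,3.6,0],[0,0,0,0.1,0.2,4.2,0],[0,0,0,0.1,0.2,4.8,0],[0,0,0,0.1,0.2,5.2,0],[0,0,0,0.1,0.2,5.2,0]]'
python3 - <<'E'
from h import *
s=where();print(s["gripper_width"]);c=cam("top");cv2.imwrite("pics/t1.png",cv2.resize(c["frame"][100:245,165:325],(662,600),interpolation=cv2.INTER_CUBIC))
c=cam("side");u=proj(c,[[*toW(-75,100),90]])[0].astype(int);print(u);cv2.imwrite("pics/s1.png",cv2.resize(c["frame"][max(0,u[1]-75):u[1]+75,max(0,u[0]-100):u[0]+100],(800,600),interpolation=cv2.INTER_CUBIC))
E
```

```text
t: 2.15
tool_pos: [524.2, 241.2, 105.8]
tool_rot: [[-0.98, 0.2, -0.003], [0.2, 0.98, -0.001], [0.003, -0.002, -1.0]]
force: [-0.2, -0.1, -0.6]
gripper_width: 0.004
finger_force: 0.0
t 2.15 stirrer xy [-61.9 163.4] z 105.8 F [-0.2 -0.1 -0.6] yaw err 0.14
0.004168956446544069
[238 216]
```

View pics/s1.png

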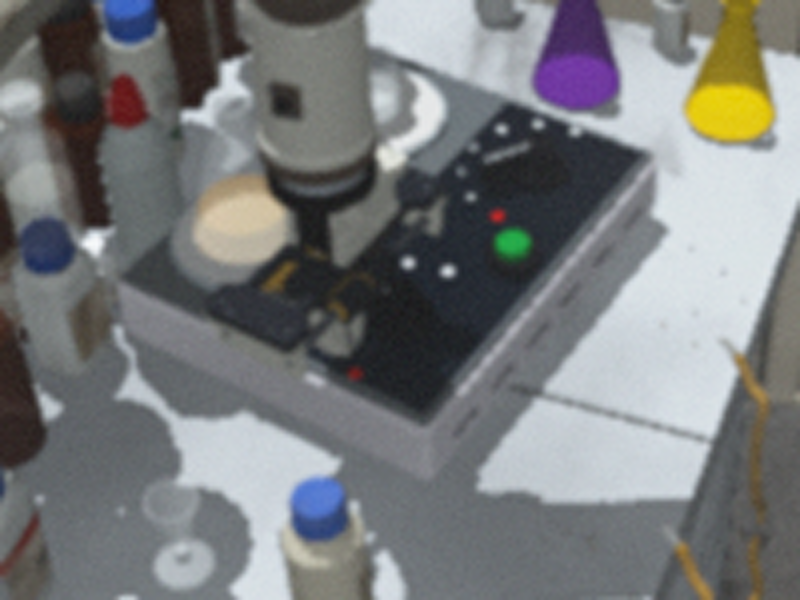

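View pics/t1.png

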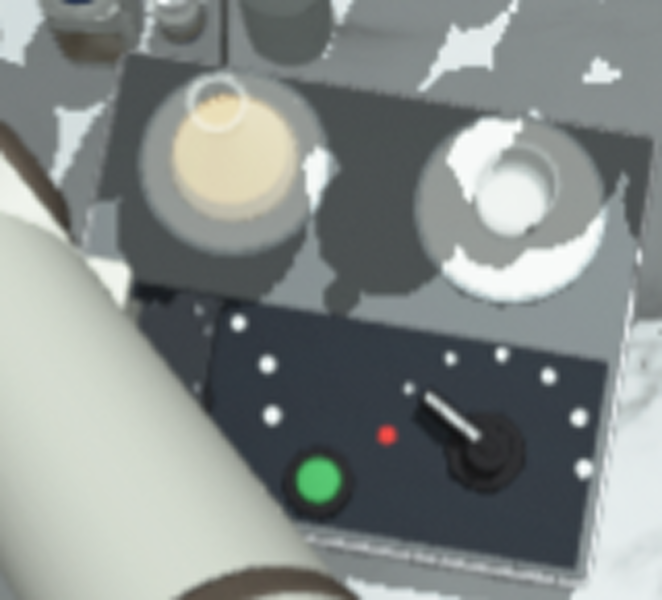

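The side view shows the closed fingers standing beside the lever, with the flask clear of the gripper. In the top view the arm hides the lever, so I'll feel the clicks through the force.

```bash
python3 - <<'E'
from h import *
s=where()
for q,g,rad in [(60,5,44),(60,0,44),(65,0,44),(70,0,44),(75,0,44),(79,0,44)]:
    p=P(q,g,rad);print(q,g,p.round(1),units([*toW(*p),105],s))
E
```

```text
t 2.25 stirrer xy [-60.9 164.3] z 107.7 F [-0.   0.5 -0.1] yaw err 0.15
60 5 [-51.9 150.5] [-0.36 -0.55  0.11]
60 0 [-49.4 146.2] [-0.46 -0.72  0.11]
65 0 [-47.2 143. ] [-0.55 -0.85  0.11]
70 0 [-45.2 139.7] [-0.63 -0.98  0.11]
75 0 [-43.6 136.2] [-0.7  -1.12  0.11]
79 0 [-42.5 133.3] [-0.74 -1.24  0.11]
```

```bash
python3 -m creep '[[0,0,0,-0.2,-0.2,0.05,0],[0,0,0,-0.35,-0.45,0.05,0],[0,0,0,-0.4,-0.6,0.05,0],[0,0,0,-0.45,-0.7,0.05,0],[0,0,0,-0.5,-0.8,0.05,0],[0,0,0,-0.55,-0.85,0.05,0],[0,0,0,-0.6,-0.9,0.05,0],[0,0,0,-0.6,-0.95,0.05,0],[0,0,0,-0.6,-0.95,0.05,0],[0,0,0,-0.6,-0.95,0.05,0]]'
python3 - <<'E'
from h import *
s=where()
E
```

```text
t: 3.25
tool_pos: [535.3, 216.0, 106.5]
tool_rot: [[-0.98, 0.2, 0.0], [0.2, 0.98, 0.0], [-0.0, 0.0, -1.0]]
force: [-0.1, 2.4, 1.2]
gripper_width: 0.006
finger_force: 1.1
t 3.25 stirrer xy [-46.1 140.8] z 106.5 F [-0.1  2.4  1.2] yaw err 0.12
```

```bash
python3 -m creep '[[0,0,0,0,-0.05,0,0],[0,0,0,-0.05,-0.1,0,0],[0,0,0,-0.05,-0.15,0,0],[0,0,0,-0.1,-0.2,0,0],[0,0,0,-0.1,-0.25,0,0],[0,0,0,-0.1,-0.3,0,0],[0,0,0,-0.1,-0.3,0,0],[0,0,0,-0.1,-0.3,0,0],[0,0,0,-0.1,-0.3,0,0],[0,0,0,-0.1,-0.3,0,0]]'
python3 - <<'E'
from h import *
s=where()
for q,g,rad in [(90,0,40),(95,0,40),(100,0,41),(105,0,42),(109,0,42)]:
    p=P(q,g,rad);print(q,g,p.round(1),units([*toW(*p),105],s))
E
```

```text
t: 4.25
tool_pos: [536.1, 207.7, 106.4]
tool_rot: [[-0.98, 0.2, -0.0], [0.2, 0.98, -0.0], [0.0, -0.0, -1.0]]
force: [0.1, 0.3, -1.0]
gripper_width: 0.006
finger_force: 0.0
t 4.25 stirrer xy [-43.7 132.9] z 106.4 F [ 0.1  0.3 -1. ] yaw err 0.13
90 0 [-25.5 125. ] [-0.73 -0.31  0.06]
95 0 [-25.1 121.5] [-0.74 -0.45  0.06]
100 0 [-24.1 117.8] [-0.78 -0.6   0.06]
105 0 [-23.4 113.9] [-0.81 -0.76  0.06]
109 0 [-23.8 111. ] [-0.79 -0.87  0.06]
```

The force dropped to zero at about 79°, so the lever snapped to speed 3. Next is speed 4.

```bash
python3 -m creep '[[0,0,0,-0.3,0,0,0],[0,0,0,-0.6,0,0,0],[0,0,0,-0.7,-0.1,0,0],[0,0,0,-0.7,-0.2,0,0],[0,0,0,-0.7,-0.3,0,0],[0,0,0,-0.7,-0.4,0,0],[0,0,0,-0.75,-0.5,0,0],[0,0,0,-0.75,-0.55,0,0],[0,0,0,-0.75,-0.55,0,0],[0,0,0,-0.75,-0.55,0,0]]'
python3 - <<'E'
from h import *
s=where()
E
```

```text
t: 5.25
tool_pos: [551.5, 190.8, 106.5]
tool_rot: [[-0.98, 0.2, -0.0], [0.2, 0.98, 0.0], [0.0, 0.0, -1.0]]
force: [-1.2, 0.6, 0.7]
gripper_width: 0.005
finger_force: 0.9
t 5.25 stirrer xy [-25.2 119.4] z 106.5 F [-1.2  0.6  0.7] yaw err 0.12
```

```bash
python3 -m creep '[[0,0,0,0,-0.05,0,0],[0,0,0,0,-0.1,0,0],[0,0,0,0,-0.15,0,0],[0,0,0,0,-0.2,0,0],[0,0,0,0,-0.25,0,0],[0,0,0,0,-0.3,0,0],[0,0,0,0,-0.35,0,0],[0,0,0,0,-0.35,0,0],[0,0,0,0,-0.35,0,0],[0,0,0,0,-0.35,0,0]]'
python3 - <<'E'
from h import *
s=where()
for q,g,rad in [(120,2,44),(120,0,44),(125,0,44),(130,0,44),(135,0,44),(138,0,44),(140,0,44),(142,0,44)]:
    p=P(q,g,rad);print(q,g,p.round(1),units([*toW(*p),105],s))
E
```

```text
t: 6.25
tool_pos: [550.1, 182.0, 106.5]
tool_rot: [[-0.98, 0.2, 0.0], [0.2, 0.98, 0.0], [-0.0, 0.0, -1.0]]
force: [-0.7, 0.0, -0.9]
gripper_width: 0.004
finger_force: 0.0
t 6.25 stirrer xy [-24.9 110.4] z 106.5 F [-0.7  0.  -0.9] yaw err 0.14
120 2 [-23.4 103.9] [-0.06 -0.26  0.06]
120 0 [-24.4 102.2] [-0.02 -0.33  0.06]
125 0 [-26.   98.7] [ 0.05 -0.47  0.06]
130 0 [-27.9  95.3] [ 0.12 -0.6   0.06]
135 0 [-30.1  92.1] [ 0.21 -0.73  0.06]
138 0 [-31.6  90.3] [ 0.27 -0.8   0.06]
140 0 [-32.6  89.2] [ 0.31 -0.85  0.06]
142 0 [-33.7  88. ] [ 0.35 -0.9   0.06]
```

```bash
python3 -m creep '[[0,0,0,0,-0.1,0,0],[0,0,0,-0.05,-0.2,0,0],[0,0,0,-0.05,-0.3,0,0],[0,0,0,0,-0.4,0,0],[0,0,0,0.05,-0.5,0,0],[0,0,0,0.1,-0.55,0,0],[0,0,0,0.1,-0.6,0,0],[0,0,0,0.1,-0.6,0,0],[0,0,0,0.1,-0.6,0,0],[0,0,0,0.1,-0.6,0,0]]'
python3 - <<'E'
from h import *
s=where()
E
```

```text
t: 7.25
tool_pos: [544.8, 167.9, 106.6]
tool_rot: [[-0.98, 0.2, 0.0], [0.2, 0.98, 0.0], [-0.0, 0.0, -1.0]]
force: [2.4, 0.9, 1.4]
gripper_width: 0.004
finger_force: 1.2
t 7.25 stirrer xy [-27.3  95.5] z 106.6 F [2.4 0.9 1.4] yaw err 0.13
```

```bash
python3 -m creep '[[0,0,0,0.05,-0.05,0,0],[0,0,0,0.1,-0.1,0,0],[0,0,0,0.1,-0.15,0,0],[0,0,0,0.15,-0.15,0,0],[0,0,0,0.15,-0.2,0,0],[0,0,0,0.2,-0.2,0,0],[0,0,0,0.2,-0.25,0,0],[0,0,0,0.2,-0.25,0,0],[0,0,0,0.2,-0.25,0,0],[0,0,0,0.2,-0.25,0,0]]'
python3 - <<'E'
from h import *
s=where()
p=toW(-112,0);print(units([*p,180],s))
E
```

```text
t: 8.25
tool_pos: [538.5, 162.6, 106.5]
tool_rot: [[-0.98, 0.2, 0.0], [0.2, 0.98, 0.0], [-0.0, 0.0, -1.0]]
force: [0.8, 0.1, 0.5]
gripper_width: 0.003
finger_force: 0.0
t 8.25 stirrer xy [-32.4  89.2] z 106.5 F [0.8 0.1 0.5] yaw err 0.14
[ 3.17 -3.57 -2.94]
```

```bash
python3 -m creep '[[0,0,0,-0.3,0.2,0,0],[0,0,0,-0.3,0.2,-0.5,0],[0,0,0,-0.3,0.2,-1.5,0],[0,0,0,-0.2,0.1,-2.5,0],[0,0,0,0.5,-0.8,-2.9,0],[0,0,0,1.3,-1.7,-2.9,0],[0,0,0,2.1,-2.5,-2.9,0],[0,0,0,2.8,-3.2,-2.9,0],[0,0,0,3.2,-3.6,-2.9,0],[0,0,0,3.2,-3.6,-2.9,0]]'
python3 - <<'E'
from h import *
s=where()
t=cv2.resize(cam("top")["frame"][100:245,165:325],(440,400),interpolation=cv2.INTER_CUBIC)
c=cam("side");v=cv2.resize(c["frame"][150:290,140:300],(360,315),interpolation=cv2.INTER_CUBIC)
o=np.zeros((400,800,3),np.uint8);o[:,:440]=t;o[:315,440:]=v;cv2.imwrite("pics/t2.png",o)
E
```

```text
t: 9.25
tool_pos: [441.4, 89.5, 179.6]
tool_rot: [[-0.98, 0.201, 0.0], [0.201, 0.98, -0.001], [-0.001, -0.001, -1.0]]
force: [0.3, 0.3, -0.5]
gripper_width: 0.006
finger_force: 0.0
t 9.25 stirrer xy [-113.2   -1.7] z 179.6 F [ 0.3  0.3 -0.5] yaw err 0.2
```

View pics/t2.png

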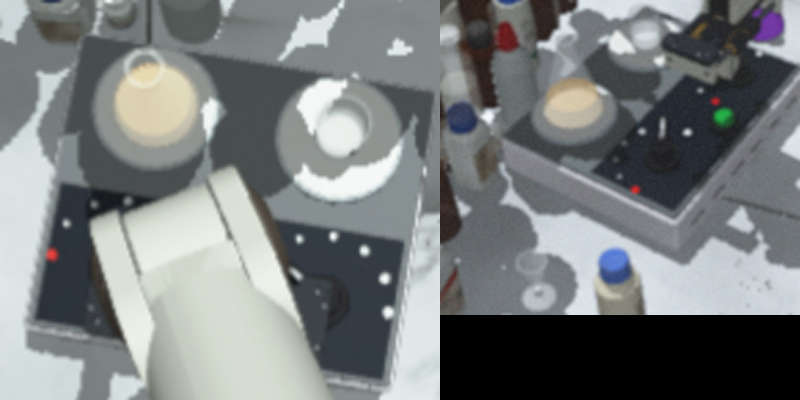

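In the side view (right half) the left lever is visible. Its white line runs from about (661,120) to (660,140) in the composite, and the button and red dot are clear. I'll measure the lever's angle.

```bash
python3 - <<'E'
from h import *
s=where();c=cam("side");f=c["frame"]
def ang(uv,z):
    p=onz(c,uv,z)[:2]-S["O"];dx,dy=p@S["x"]+75,p@S["y"]-100
    return round(np.hypot(dx,dy),1),round(90-np.degrees(np.arctan2(dy,dx)),1)
g=f.min(2).astype(int)
u0=proj(c,[[*toW(-75,100),109]])[0].astype(int);print(u0)
for q in (90,120,150,180):
    a=np.radians(90-q);pr=proj(c,[[*toW(-75+rr*np.cos(a),100+rr*np.sin(a)),109] for rr in range(18,51,4)])
    print(q,[int(g[int(round(y)),int(round(x))]) for x,y in pr])
m=(g>95).astype(np.uint8);k=np.zeros_like(m);k[u0[1]-30:u0[1]+30,u0[0]-30:u0[0]+40]=m[u0[1]-30:u0[1]+30,u0[0]-30:u0[0]+40]
n,_,st,ce=cv2.connectedComponentsWithStats(k)
for i in range(1,n):
    if st[i,4]>2:print(st[i,4],ce[i].round(1),"deck",ang(ce[i],75),"top",ang(ce[i],109))
E
```

```text
t 9.35 stirrer xy [-111.5    0.2] z 179.7 F [1.2 0.3 0.3] yaw err 0.14
[238 212]
90 [39, 42, 72, 114, 165, 116, 46, 35, 52]
120 [44, 36, 35, 41, 35, 41, 36, 39, 45]
150 [118, 134, 150, 150, 151, 140, 127, 90, 50]
180 [34, 36, 35, 40, 35, 36, 33, 41, 41]
118 [248.  184.9] deck (np.float64(165.2), np.float64(156.8)) top (np.float64(127.7), np.float64(160.2))
187 [211.8 198.3] deck (np.float64(134.5), np.float64(105.8)) top (np.float64(105.6), np.float64(94.9))
3 [255.3 189.7] deck (np.float64(147.7), np.float64(167.6)) top (np.float64(113.4), np.float64(174.5))
63 [227.  197.5] deck (np.float64(110.7), np.float64(126.0)) top (np.float64(76.0), np.float64(118.7))
15 [238.5 206.3] deck (np.float64(61.9), np.float64(145.3)) top (np.float64(26.9), np.float64(147.8))
7 [229.3 208. ] deck (np.float64(62.8), np.float64(117.9)) top (np.float64(34.0), np.float64(93.4))
11 [249.5 208.4] deck (np.float64(61.0), np.float64(179.5)) top (np.float64(37.7), np.float64(210.6))
469 [267.1 230. ] deck (np.float64(95.2), np.float64(263.2)) top (np.float64(112.0), np.float64(-82.1))
4 [208.2 222. ] deck (np.float64(92.7), np.float64(54.5)) top (np.float64(94.6), np.float64(34.2))
214 [217.5 236.7] deck (np.float64(89.0), np.float64(10.5)) top (np.float64(110.9), np.float64(-2.1))
```

The lever line lies right along 150°, which is speed 5. Now the button: go down to find it.

```bash
python3 -m creep '[[0,0,0,0,0,0.7,0],[0,0,0,0,0,1.4,0],[0,0,0,0,0,2.1,0],[0,0,0,0,0,2.6,0],[0,0,0,0,0,2.8,0],[0,0,0,0,0,2.9,0],[0,0,0,0,0,3.0,0],[0,0,0,0,0,3.1,0],[0,0,0,0,0,3.1,0],[0,0,0,0,0,3.1,0]]'
python3 -c "
from h import *
where()"
```

```text
t: 10.4
tool_pos: [442.3, 90.9, 102.3]
tool_rot: [[-0.98, 0.2, 0.001], [0.2, 0.98, 0.0], [-0.001, 0.0, -1.0]]
force: [-2.4, 0.1, 6.7]
gripper_width: -0.001
finger_force: 3.1
t 10.4 stirrer xy [-112.5   -0.2] z 102.3 F [-2.4  0.1  6.7] yaw err 0.12
```

```bash
python3 -m creep '[[0,0,0,0,0,0.05,0],[0,0,0,0,0,0.05,0],[0,0,0,0,0,0.1,0],[0,0,0,0,0,0.1,0],[0,0,0,0,0,0.1,0],[0,0,0,0,0,0.1,0],[0,0,0,0,0,0.1,0],[0,0,0,0,0,0.1,0],[0,0,0,0,0,0.1,0],[0,0,0,0,0,0.1,0]]'
python3 -c "
from h import *
where()
c=cam('side');u=proj(c,[[*toW(-112,0),85]])[0].astype(int);cv2.imwrite('pics/b.png',cv2.resize(c['frame'][u[1]-40:u[1]+35,u[0]-50:u[0]+50],(800,600),interpolation=cv2.INTER_CUBIC))"
```

```text
t: 11.4
tool_pos: [442.4, 90.9, 101.7]
tool_rot: [[-0.98, 0.2, 0.001], [0.2, 0.98, -0.001], [-0.001, -0.0, -1.0]]
force: [-11.0, 0.5, 30.2]
gripper_width: 0.008
finger_force: 15.1
t 11.4 stirrer xy [-112.4   -0.2] z 101.7 F [-11.    0.5  30.2] yaw err 0.12
```

View pics/b.png

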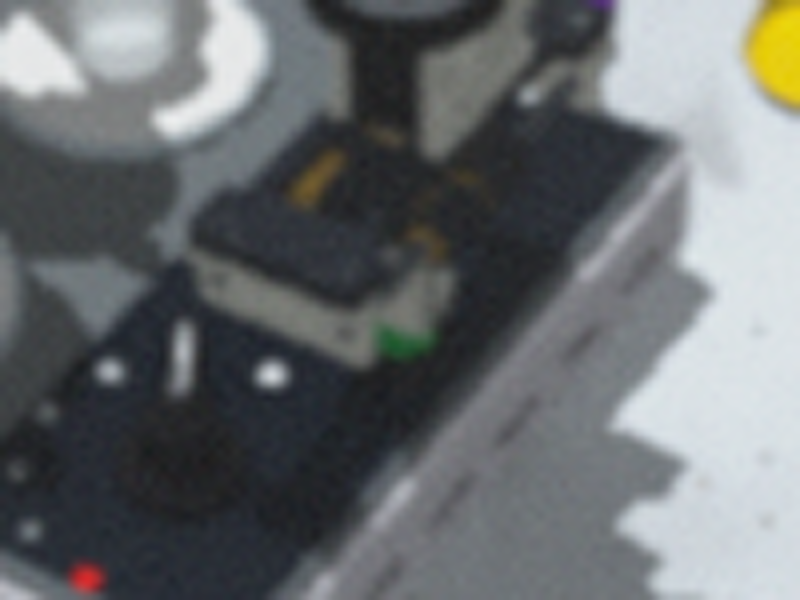

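This is a hard stop (30 N). To confirm it is the button's bottom and not the collar, I'll ease up a few mm and look for the spring force.

```bash
python3 -m creep '[[0,0,0,0,0,-0.1,0],[0,0,0,0,0,-0.15,0],[0,0,0,0,0,-0.2,0],[0,0,0,0,0,-0.2,0],[0,0,0,0,0,-0.2,0],[0,0,0,0,0,-0.2,0],[0,0,0,0,0,-0.2,0],[0,0,0,0,0,-0.2,0],[0,0,0,0,0,-0.2,0],[0,0,0,0,0,-0.2,0]]'
python3 -m creep '[[0,0,0,0,0,-0.05,0],[0,0,0,0,0,-0.1,0],[0,0,0,0,0,-0.1,0],[0,0,0,0,0,-0.1,0],[0,0,0,0,0,-0.1,0],[0,0,0,0,0,-0.1,0],[0,0,0,0,0,-0.1,0],[0,0,0,0,0,-0.1,0],[0,0,0,0,0,-0.1,0],[0,0,0,0,0,-0.1,0]]'
```

```text
t: 12.45
tool_pos: [442.5, 90.5, 104.1]
tool_rot: [[-0.98, 0.2, 0.001], [0.2, 0.98, 0.0], [-0.001, 0.0, -1.0]]
force: [0.1, 2.0, 3.6]
gripper_width: 0.005
finger_force: 1.5
t: 13.45
tool_pos: [442.0, 90.2, 106.4]
tool_rot: [[-0.98, 0.2, -0.0], [0.2, 0.98, -0.0], [0.0, -0.0, -1.0]]
force: [0.9, -0.3, 1.4]
gripper_width: 0.004
finger_force: 0.9
```

```bash
python3 -m creep '[[0,0,0,0,0,-0.05,0],[0,0,0,0,0,-0.1,0],[0,0,0,0,0,-0.3,0],[0,0,0,0,0,-0.8,0],[0,0,0,0,0,-1.5,0],[0,0,0,0,0,-2.5,0],[0,0,0,0,0,-3.5,0],[0,0,0,0,0,-4.5,0],[0,0,0,0,0,-5.5,0],[0,0,0,0,0,-5.5,0]]'
python3 - <<'E'
from h import *
where()
c=cam("side");hsv=cv2.cvtColor(c["frame"],cv2.COLOR_BGR2HSV)
u=proj(c,[[*toW(-112,0),97]])[0]
m=cv2.inRange(hsv,(45,120,60),(85,255,255));n,_,st,ce=cv2.connectedComponentsWithStats(m)
i=min(range(1,n),key=lambda i:np.linalg.norm(ce[i]-u)+(1e3 if st[i,4]<10 else 0))
print(u,ce[i],st[i])
for z in(83,90,97):print(z,proj(c,[[*toW(-112,0),z]])[0].round(1))
g=c["frame"].min(2);a=np.radians(-60)
print([int(g[int(round(y)),int(round(x))]) for x,y in proj(c,[[*toW(-75+k*np.cos(a),100+k*np.sin(a)),109] for k in range(18,51,4)])])
cv2.imwrite("pics/end.png",cv2.resize(c["frame"][130:280,140:340],(800,600),interpolation=cv2.INTER_CUBIC))
E
```

```text
t: 14.45
tool_pos: [444.1, 91.2, 248.1]
tool_rot: [[-0.98, 0.2, 0.007], [0.2, 0.98, 0.001], [-0.006, 0.002, -1.0]]
force: [0.3, -0.8, 0.9]
gripper_width: 0.006
finger_force: 0.0
t 14.45 stirrer xy [-110.8    0.4] z 248.1 F [ 0.3 -0.8  0.9] yaw err 0.12
[266.13381783 200.20280354] [265.68656716 201.55223881] [261 198  10   8  67]
83 [266.1 203.4]
90 [266.1 201.8]
97 [266.1 200.2]
[124, 132, 150, 150, 155, 146, 124, 88, 56]
```

View pics/end.png

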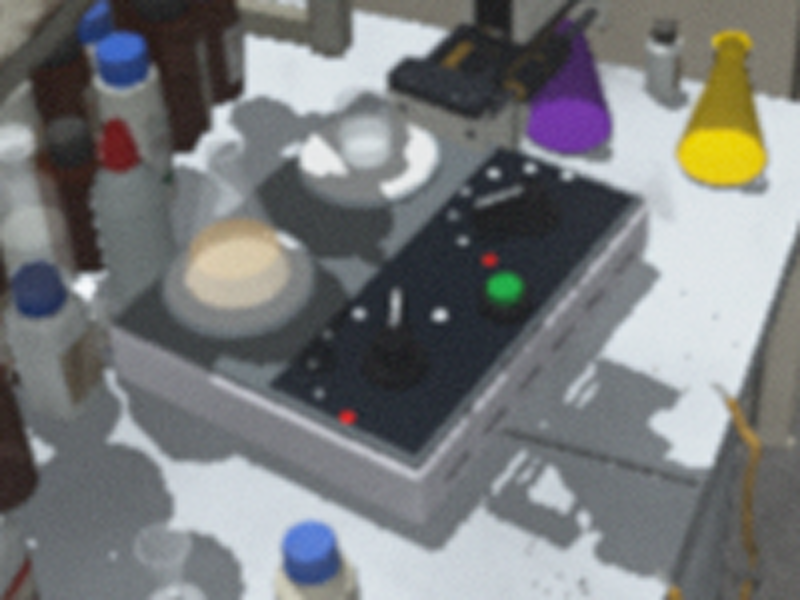

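The button is up again, with its top at about 97 mm against a hard stop at about 91 mm, so it made its full 6 mm travel. The left lever is at speed 5, the right lever and the glassware are untouched, and the arm is clear.

```bash
python3 -c "
from workcell import r
print(r.finish_job())"
```

```text
the job is handed in; nothing more can be done
None
```

The flask's (left) speed lever rests at speed 5, the start button was pressed to its stop and came back up, and the job is handed in; the result of the judging was not shown.

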